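# Put the bench kit into its matching holders

## Robot

A 6-joint arm with a two-finger parallel gripper is mounted at the origin on the work surface; the furniture and walls round the work are solid. World frame = base frame: x ahead of the robot, y to its left, z up, the work surface at z = 0. Lengths are in mm, angles in degrees, forces in N, time in s.
With the tool pointing down it reaches from about 350 to 850 mm from the base axis. Payload 8.1 kg.
Tool frame: the origin (TCP) lies at the very end of the fingers, on their centre line; the grasp point (between the pads) lies 19 mm behind it (r.grip_point_offset is the distance from the TCP to the grasp point, in mm); z points along the fingers, y is the line along which they close (so a half turn about z gives the same grasp; the last joint's range is limited). The gripper opens to 85 mm and grips with 20 to 120 N. Pads are 22 mm wide; open, the fingers measure 114 mm over their backs; the gripper's body (76 mm by 85 mm) begins 54 mm behind the grasp point. The pads swing forward as they close: fully open they stand 13 mm farther back than shut.
Start: joints at [-80.008, 7.471, 85.268, -0, 87.261, -4.893], TCP at [154.153, -579.864, 231.292] pointing down, gripper open.
Joint ranges: [-169.43, 169.43], [-51.17, 129.36], [1.28, 143.12], [-76.62, 256.62], [0, 156.53], [-152.29, 152.29]. Speed limits (degrees/s): [136.94, 136.94, 159.86, 180, 180, 180].

## Interface

Orientations are given as [roll, pitch, yaw] about the fixed x, y, z axes, in that order (R = Rz(yaw) Ry(pitch) Rx(roll)).
In Python, from bench import status, eyes, r gives the robot as it stands.
- The arm moves only by the shell command python3 -m handwheel 'ROWS' [FORCE]. ROWS is a JSON object whose one key "series" holds a list that holds one entry, the list of rows, each a list of 7 numbers: the shift along the tool's x, y, z in cm, then the turn, a rotation vector about the tool's x, y, z in rad, then the opening, from 0 (shut) to 1 (fully open). In form: {"series": [[[tx, ty, tz, rx, ry, rz, claw], ...]]}. A call has 1 to 12 rows; each row is the pose to reach, as a shift and turn from the pose commanded when the call began, along the tool's axes at that moment; what a row does not reach only later rows make up. A row lasts 1/8 s, in which the tool goes at most 62.5 mm and 10.7 degrees, less where a joint would pass 70% of its speed; a pose out of reach is approached as far as the arm can. A call with a gripper value outside its range is refused whole. The fingers move at their own pace and stop on an object; FORCE is the grip in N (left out, the last holds). Time passes only in rows, so rows that repeat a pose let the fingers close. It gives the time, the measured TCP pose, the force, the opening and the grip force at its end, in the units of the state.
- status.sense(): the state, without advancing time (a new reading comes with each control period).
- eyes.snapshot(name): name is "scene" or "side" or "wrist"; returns a dict with "img" (480x640x3 uint8, red, green, blue), "mtx" (3x3 intrinsics, pixels), "R" (3x3) and "t" (3): a world point X has camera coordinates R X + t. Camera axes: x right, y down, z forward; pixel columns grow to the right and rows downward; lengths in mm; the calibration is good to about 2 mm. A picture is of the moment at which its call begins. There is no depth.
- r.hand_in(): hands the job in; it is judged then, once.
The state is a dict: "time": time; "joint_pos": joint angles; "qd": joint speeds; "joint_efforts": joint torques, N m; "tool_pos": TCP position; "tcp_rot": TCP orientation; "ft_force": force on the tool from outside, world axes, zero at the start; "wrist_torque": the same for the moment, N m; "finger_gap": finger opening in mm; "grip_force": force on a finger pad.
Only numpy, scipy, OpenCV 4.12 (cv2) and the standard library are available. Lean on these libraries where they do the work, as an engineer would, in place of code of your own. Each camera call takes 0.05 s, during which the arm holds its last target. There are 200 camera calls.

## Task

Lay out the kit for the next repair: put the dropper bottle, the solder spool, the USB hub and the short blue-handled screwdriver each into the black bench holder that matches its outline. The bottle stands upright in the small round holder, the spool flat in the large round one, the hub lies flat between the corners of the shorter tray and the screwdriver between those of the longer tray, all fully down and let go. Leave the roll of tape and the battery pack where they are.

Things in the scene. Friction and masses are not known exactly. Their poses are not given: they have to be found in the camera images.
- bottle: Small white plastic dropper bottle with a blue cap, standing upright: round body 30 mm in diameter and 80 mm high, cap to 95 mm, about 60 g. Origin at the centre of its underside, z up.
- spool: Plain spool of solder wire standing on its flange: round, 54 mm in diameter, 38 mm high, about 260 g; grip it across its diameter. Origin at the centre of its underside, z up.
- hub: Light grey USB hub lying flat: box 35 mm (x) by 90 mm (y) by 19 mm high, about 90 g. Origin at the centre of its underside; grip across its 35 mm width (along x).
- driver_mid (a point): Short screwdriver, blue handle, lying down, 137 mm long, about 70 g. This point is on its axis at mid-length, 12 mm above what it lies on; y points along it to the handle's end. Handle 24 mm thick from y = -0.008 to +0.066, thin 4 mm blade to y = -0.068. Grip across the handle (along x) at about y = +0.027, where it balances.
- small_round_holder: Round open holder, plain black plastic, 46 mm inside diameter, 4 mm wall, rim 20 mm above the bench, inner floor 3 mm above the bench, with two 3 mm high screw ears along its y axis. Origin on the bench at its centre, z up. Screwed to the bench. The bottle's place.
- large_round_holder: Round open holder, plain black plastic, 70 mm inside diameter, 4 mm wall, rim 12 mm above the bench, inner floor 3 mm above the bench, with two 3 mm high screw ears along its y axis. Origin on the bench at its centre, z up. Screwed to the bench. The spool's place.
- short_tray: The shorter, wider of two plain black plastic trays: 3 mm base plate, L-shaped corner walls (4 mm thick, top 11 mm above the bench); clear space between them 51 by 106 mm, long way along its y; middle 70 mm of the long sides open for fingers. 3 mm high screw ear at each end. Origin on the bench at its centre. The part may lie either way round. Screwed to the bench. The hub's place.
- long_tray: The longer, narrower of two plain black plastic trays: 3 mm base plate, L-shaped corner walls (4 mm thick, top 11 mm above the bench); clear space between them 41 by 153 mm, long way along its y; middle 117 mm of the long sides open for fingers. 3 mm high screw ear at each end. Origin on the bench at its centre. The part may lie either way round. Screwed to the bench. The screwdriver's place.
- tape: Small dark roll of tape lying flat, 53 mm in diameter, 19 mm high; a bystander, not to be moved. Origin at the centre of its underside. Beside it a fixed red organiser case (x 0.46 to 0.67, y -0.08 to 0.20, 50 mm high) has its lid raised to 0.24 m: pass in front of it or well above; to its left, from y = 0.38, stands a drawer cabinet 0.24 m high.
- battery_pack: Blue battery pack with short leads lying flat, 40 mm by 123 mm with its leads, 21 mm high; a bystander, not to be moved. Origin at the underside, y along its length.
There are look-alikes about, which are no part of the job. Leave any brown or red look-alike of the bottle alone.

How it is judged (in metres and radians):
At the end, for the whole second after the job is handed in: Bottle and spool upright within 12 mm of their round holders' centres; hub and screwdriver lie level within 15 mm of their trays' centres and along them (0.3, 0.25 rad); all on the holder floors (4 mm), released, at rest; tape and battery pack within 20 mm of their starts (horizontal distance between bottle and small_round_holder below 0.012 m and z of bottle in the frame of small_round_holder between -0.001 and 0.007 m and linear speed of each of bottle, spool, hub, driver below 0.02 m/s and angular speed of each of bottle, spool, hub, driver below 0.3 rad/s and contact force between each of bottle, spool, hub, driver and the fingers below 0.1 N and horizontal distance between spool and large_round_holder below 0.012 m and z of spool in the frame of large_round_holder between -0.001 and 0.007 m and horizontal distance between hub and short_tray below 0.015 m and z of hub in the frame of short_tray between -0.001 and 0.007 m and horizontal distance between driver_mid and long_tray below 0.015 m and z of driver_mid in the frame of long_tray between 0.011 and 0.019 m and angle between each of bottle, spool, hub's own z axis and vertical below 0.12 rad and angle between driver_mid's own y axis and vertical between 1.42 and 1.72 rad and angle between the y axis of hub and the y axis of short_tray, either way round below 0.3 rad and angle between the y axis of driver_mid and the y axis of long_tray, either way round below 0.25 rad and distance of each of tape, battery_pack from where it was at the start of the episode below 0.02 m); the robot touches nothing.
It fails at once if the roll of tape or the battery pack is moved by more than 20 mm (not (distance of tape from where it was at the start of the episode below 0.02 m) or not (distance of battery_pack from where it was at the start of the episode below 0.02 m)).
It also fails if it takes over 128 s, if anything falls off the work surface, if the arm or the gripper's body presses on something with over 40 N, if the wrist force passes 120 N, or if a joint passes its speed limit or range.

## Working session

There is one attempt and no reset: what is moved stays moved. The work goes in short steps, Python scripts to look and compute and a shell command to move; the robot and the scene stay as the last step left them, time stands still between calls to the robot, and variables do not carry over. Pictures are saved under pics/ and viewed, at most 14 in all, crops included, and the job is handed in when it is done.

```bash
ls; mkdir -p pics
python3 - <<'E'
from bench import status, eyes, r
import cv2,pickle
print(status.sense())
for n in ["scene","side","wrist"]:
    s=eyes.snapshot(n); pickle.dump(s,open(f"pics/{n}0.pkl","wb"))
    cv2.imwrite(f"pics/{n}0.png",s["img"][:,:,::-1])
    print(n,s["mtx"].round(1).tolist(),(-s["R"].T@s["t"]).round(0))
E
```

```text
pics
{'time': 0.0, 'joint_pos': array([-8.00077742e+01,  7.51327716e+00,  8.53298218e+01,  2.91318520e-04,
        8.72593298e+01, -4.89216460e+00]), 'qd': array([ 0.01300429,  0.01638634, -0.04016343,  0.00395319, -0.04974734,
       -0.05480308]), 'joint_efforts': array([-2.24185910e-02, -5.69574344e+01, -5.00532603e+01, -1.44317208e-02,
        3.26351880e-02, -2.28595782e-03]), 'tool_pos': array([ 154.06078904, -579.32913309,  230.2582947 ]), 'tcp_rot': array([-1.79897969e+02, -9.02508821e-03,  1.48843682e+01]), 'ft_force': array([-0.0529701 ,  0.94935109,  0.0517484 ]), 'wrist_torque': array([-0.01190294, -0.00747955,  0.01548907]), 'grip_force': 0.0, 'finger_gap': 85.18539094746178}
scene [[623.3, 0.0, 317.4], [0.0, 623.3, 248.0], [0.0, 0.0, 1.0]] [-133.  716. 1157.]
side [[506.1, 0.0, 314.8], [0.0, 506.1, 240.7], [0.0, 0.0, 1.0]] [  490. -1028.   680.]
wrist [[347.1, 0.0, 320.5], [0.0, 347.1, 240.1], [0.0, 0.0, 1.0]] [ 234. -559.  373.]
```

View pics/scene0.png

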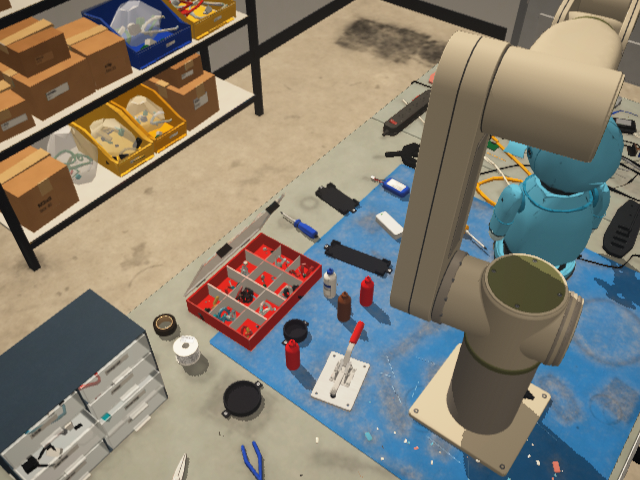

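View pics/side0.png

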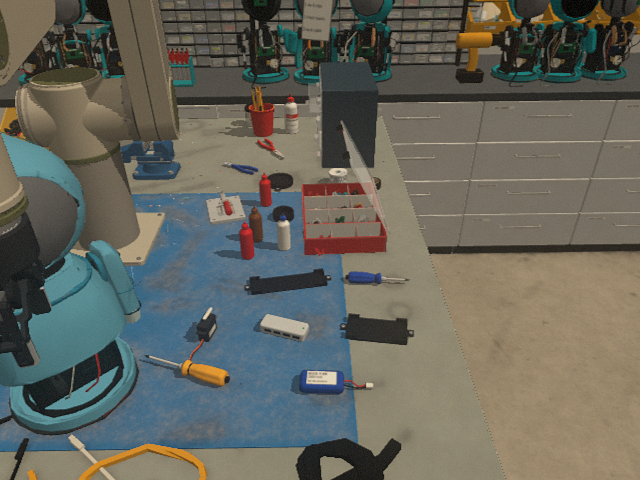

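View pics/wrist0.png

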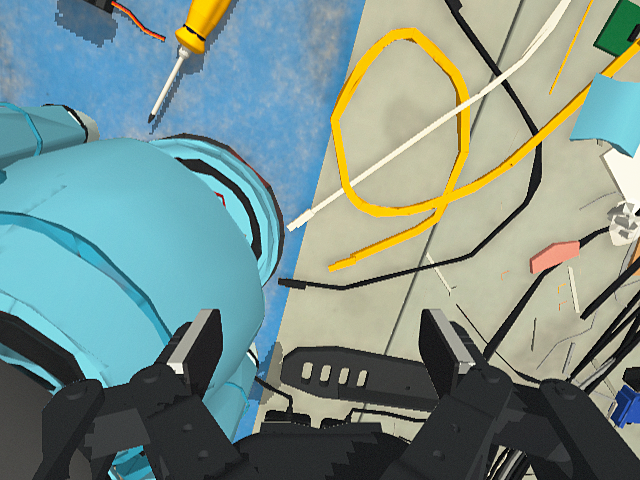

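The scene view shows the blue driver at (299,225), short tray (337,198), hub (389,224), long tray (358,257), white bottle (330,285), small holder (295,331), large holder (242,399), spool (186,350), tape (165,325) and battery (396,187). The side view shows the same layout. The wrist view shows only clutter.

Look-alikes in the scene view:
- **Bottles:** white with blue cap (330,285), brown (344,306), red (366,291) and (292,354). Only the white one fits the description.
- **Drivers:** blue (299,225) and yellow, at (200,372) in the side view. The blue one fits.

I'll confirm both in enlarged crops.

Run:
```python
import cv2
def c(n,x0,y0,x1,y1,k,o):
    im=cv2.imread(f"pics/{n}0.png")[y0:y1,x0:x1]
    im=cv2.resize(im,None,fx=k,fy=k,interpolation=cv2.INTER_CUBIC)
    for x in range((x0+19)//20*20,x1,20): 
        cv2.line(im,((x-x0)*k,0),((x-x0)*k,6),(0,255,255),1);cv2.putText(im,str(x),((x-x0)*k-10,18),0,.4,(0,255,255))
    for y in range((y0+19)//20*20,y1,20):
        cv2.line(im,(0,(y-y0)*k),(6,(y-y0)*k),(0,255,255),1);cv2.putText(im,str(y),(8,(y-y0)*k+4),0,.4,(0,255,255))
    cv2.imwrite(f"pics/{o}.png",im)
c("scene",270,165,420,305,4,"c1"); c("scene",145,300,345,425,4,"c2"); c("side",235,240,420,360,4,"c3"); c("side",240,165,390,265,5,"c4")
```

```text
(no output)
```

View pics/c1.png

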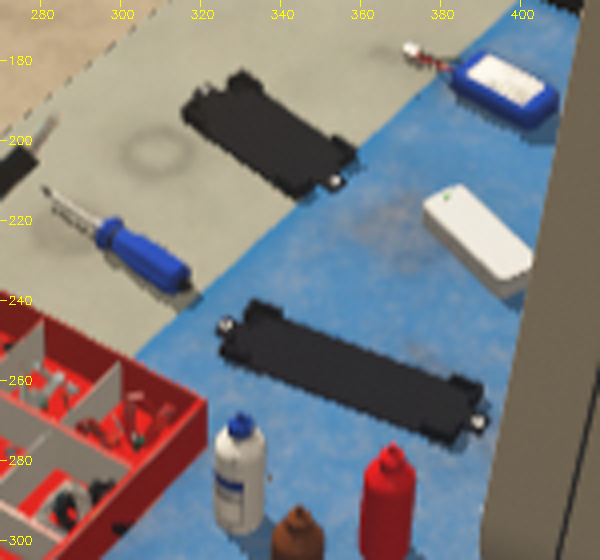

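View pics/c2.png

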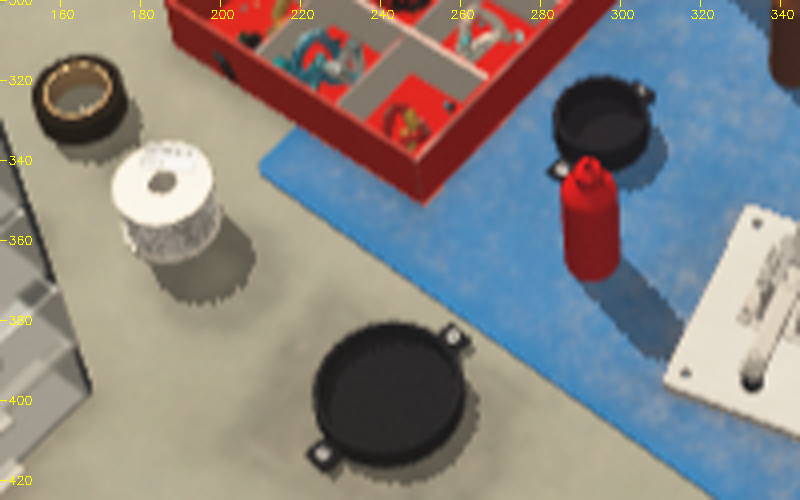

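View pics/c3.png

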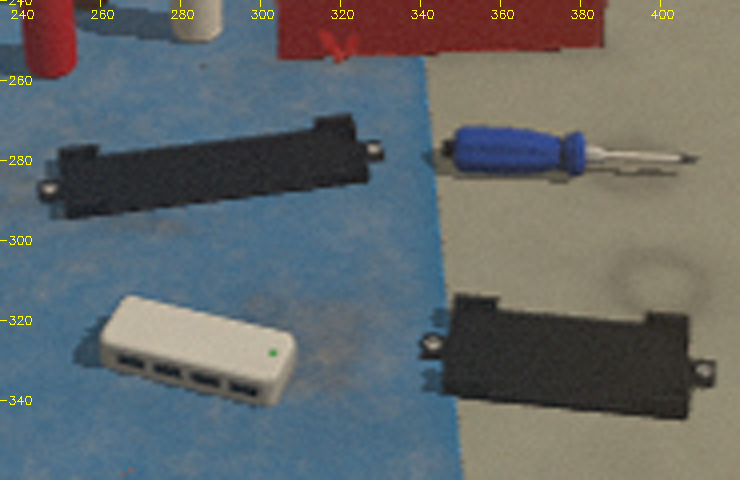

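View pics/c4.png

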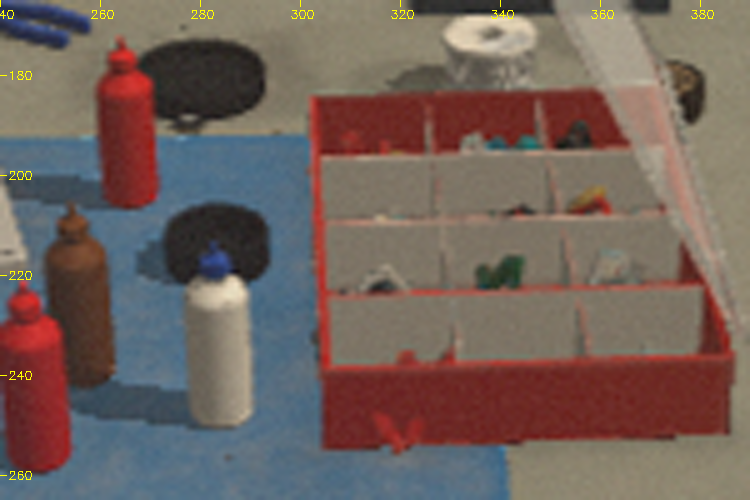

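Only the white bottle with the blue cap, at scene (330,285), fits the bottle; the brown and red ones stay put. The blue-handled driver is at scene (299,225). The ears and outlines are clear in both views, so I'll measure from them.

```bash
cat > h.py <<'E'
import numpy as np,pickle
S={n:pickle.load(open(f"pics/{n}0.pkl","rb")) for n in("scene","side")}
def pl(s,uv,z):
    d=s["R"].T@np.linalg.inv(s["mtx"])@[uv[0],uv[1],1]; c=-s["R"].T@s["t"]
    return c+d*(z-c[2])/d[2]
def px(s,X):
    p=s["mtx"]@(s["R"]@np.array(X,float)+s["t"]); return p[:2]/p[2]
E
python3 - <<'E'
from h import *
import numpy as np
P={"st_a":(3,(321.5,187.5),(410.75,333)),"st_b":(3,(353.75,210.25),(343,326.25)),
"lt_a":(3,(326.75,246.25),(328.75,277.5)),"lt_b":(3,(389.5,270.5),(247.25,287.5)),
"sm_a":(3,(305.75,323.5),None),"sm_b":(3,(285.25,342.5),(277,190)),
"lg_a":(3,(258.25,384.25),None),"lg_b":(3,(225.5,413.25),None),
"bot_top":(95,(330.2,270),(283,214)),"spool_top":(38,(185.75,345.5),(338,172.4)),
"hub_A":(19,(385,211.5),(308.25,324.5)),"hub_L":(19,(376.5,216.5),None),"hub_far_l":(19,None,(267.5,314.2)),"hub_near_l":(19,None,(261.2,325)),"hub_near_r":(19,None,(302,334.5)),"hub_far_r":(19,None,(308.2,324.5)),
"drv_tip":(12,(280.75,212),(408.25,279.5)),"drv_end":(12,(317,235.75),(347,277.5)),
"tape":(19,(165,321.5),None)}
for k,(z,a,b) in P.items():
    print(k,*(pl(S[n],u,z)[:2].round(1) if u else None for n,u in(("scene",a),("side",b))))
E
```

```text
st_a [ 669.  -339.6] [ 672.7 -336.5]
st_b [ 543.4 -319.2] [ 546.4 -315.8]
lt_a [ 519.7 -167.4] [ 524.2 -164.4]
lt_b [ 347.7 -196.7] [ 351.2 -194.8]
sm_a [410.1  56.3] None
sm_b [413.5 125.3] [391.8 237.8]
lg_a [390.5 241.9] None
lg_b [398.4 333.4] None
bot_top [416.4 -42.5] [424.6 -48.6]
spool_top [561.  280.7] [565.1 273.3]
hub_A [ 465.5 -352. ] [ 480.2 -326.7]
hub_L [ 472.6 -322.2] None
hub_far_l None [ 401.6 -296.6]
hub_near_l None [ 391.8 -326.3]
hub_near_r None [ 468.7 -352.9]
hub_far_r None [ 480.1 -326.7]
drv_tip [ 688.2 -185.6] [ 691.8 -186.4]
drv_end [ 557.  -174.8] [ 562.7 -176.7]
tape [657.2 256.5] None
```

```bash
cat >> h.py <<'E'
from scipy.spatial.transform import Rotation as Ro
def go(*wps):
    "print shift (cm, tool axes) and turn for each TCP waypoint x,y,z(mm),yaw(deg), from the measured pose"
    from bench import status
    s=status.sense(); R0=Ro.from_euler("xyz",s["tcp_rot"],degrees=True)
    print("t",round(s["time"],1),"at",s["tool_pos"].round(1),s["tcp_rot"].round(1),"gap",round(s["finger_gap"],1),"grip",round(s["grip_force"],1))
    for w in wps:
        R1=Ro.from_euler("xyz",[180,0,w[3]],degrees=True)
        print(w,(R0.inv().apply(np.array(w[:3])-s["tool_pos"])/10).round(2).tolist(),(R0.inv()*R1).as_rotvec().round(3).tolist())
def look(n,cam="wrist"):
    from bench import eyes; import cv2
    s=eyes.snapshot(cam); pickle.dump(s,open(f"pics/{n}.pkl","wb")); cv2.imwrite(f"pics/{n}.png",s["img"][:,:,::-1]); return s
E
python3 - <<'E'
from h import *
s=pickle.load(open("pics/wrist0.pkl","rb")); print((s["R"][2]).round(2),s["R"][0].round(2))
for n,a,b in [("brown",(344,317),(256,241)),("red1",(366,303),(248,257.5)),("red2",(292.5,368),(266,205)),("toy",(0,0),(70,385)),("clampcorner",(328,350),(216,200))]:
    print(n,pl(S["scene"],a,0)[:2].round(),pl(S["side"],b,0)[:2].round())
print(pl(S["scene"],(356,325),60),pl(S["scene"],(350,350),20))
go((200,-560,330,0),(400,-300,330,0),(370,-250,220,0))
E
```

```text
[-0.32 -0.08 -0.95] [ 0.26 -0.97 -0.  ]
brown [353. -14.] [354. -15.]
red1 [337. -79.] [341. -82.]
red2 [360. 165.] [366. 159.]
toy [2418. -456.] [  75. -446.]
clampcorner [327.  81.] [227. 190.]
[294.64995758  25.11660919  60.        ] [281.71467174  62.6525259   20.        ]
t 0.1 at [ 154.1 -579.4  230.5] [-179.9   -0.    14.9] gap 85.3 grip 0.0
(200, -560, 330, 0) [4.94, -0.71, -9.95] [-0.001, 0.0, 0.26]
(400, -300, 330, 0) [30.95, -20.7, -9.92] [-0.001, 0.0, 0.26]
(370, -250, 220, 0) [29.33, -26.29, 1.09] [-0.001, 0.0, 0.26]
```

```bash
python3 -m handwheel '{"series": [[[4,0,-8,0,0,0.1,1],[5,-1,-10,0,0,0.26,1],[12,-6,-10,0,0,0.26,1],[20,-12,-10,0,0,0.26,1],[31,-20,-10,0,0,0.26,1],[34.5,-25,-5,0,0,0.26,1],[36,-26,-3,0,0,0.26,1],[36,-26,-3,0,0,0.26,1],[36,-26,-3,0,0,0.26,1],[36,-26,-3,0,0,0.26,1],[36,-26,-3,0,0,0.26,1]]]}'
python3 - <<'E'
from h import *
look("w1"); go((430,-260,260,0),)
E
```

```text
time: 1.52
tool_pos: [435.1, -236.5, 261.5]
tcp_rot: [180.0, 0.0, 0.0]
ft_force: [-0.2, 0.4, 1.0]
finger_gap: 85.4
grip_force: 0.0
t 1.6 at [ 435.1 -236.9  261.7] [180.  -0.  -0.] gap 85.3 grip 0.0
(430, -260, 260, 0) [-0.5, 2.31, 0.18] [0.001, -0.0, -0.001]
```

View pics/w1.png

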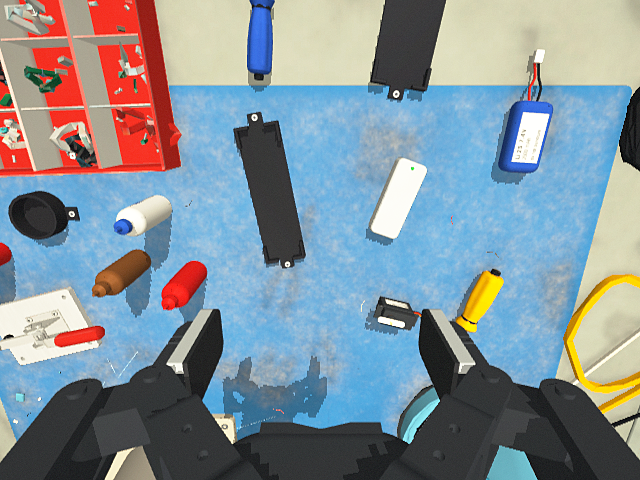

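The wrist view from above shows the hub top face centred at (398,199), the long tray ears at (254,117) and (287,264), the short tray ear at (396,94) and the driver handle end at (258,80). The bottle base is near (160,208), and there is clear floor around the hub.

Run:
```python
from h import *
import cv2
s=pickle.load(open("pics/w1.pkl","rb"))
im=s["img"].astype(int); m=((im.min(2)>190)).astype(np.uint8); m[:140]=0;m[250:]=0;m[:,:350]=0;m[:,440:]=0
c=max(cv2.findContours(m,0,2)[0],key=cv2.contourArea); b=cv2.boxPoints(cv2.minAreaRect(c)); print(b.round().tolist())
q=np.array([pl(s,p,19)[:2] for p in b]); print(q.round(1).tolist(),q.mean(0).round(1),np.linalg.norm(q[0]-q[1]),np.linalg.norm(q[1]-q[2]))
for n,p,z in[("ltA",(254,117),3),("ltB",(287.5,264.5),3),("stB",(396.5,94),3),("drvend",(258,80),12),("smA",(72,213),3),("bot_captip",(121,228),95)]: print(n,pl(s,p,z)[:2].round(1))
```

```text
[[369.0, 229.0], [401.0, 155.0], [428.0, 167.0], [397.0, 241.0]]
[[398.3, -294.5], [482.1, -325.0], [469.5, -356.1], [383.7, -327.5]] [ 433.4 -325.8] 89.1739282651814 33.58458655854532
ltA [ 521.5 -165.6]
ltB [ 347.2 -196.7]
stB [ 544.6 -319.3]
drvend [ 557.4 -173.6]
smA [413.9  57.7]
bot_captip [423.4 -52.1]
```

Run:
```python
from h import *
go((433.5,-325.8,100,-19.3),(433.5,-325.8,5,-19.3))
```

```text
t 1.6 at [ 435.1 -236.9  261.7] [180.  -0.  -0.] gap 85.3 grip 0.0
(433.5, -325.8, 100, -19.3) [-0.15, 8.88, 16.18] [0.001, -0.0, 0.336]
(433.5, -325.8, 5, -19.3) [-0.16, 8.87, 25.68] [0.001, -0.0, 0.336]
```

```bash
python3 -m handwheel '{"series": [[[-0.15,4.5,3,0,0,0.17,0.8],[-0.15,8.9,8,0,0,0.336,0.8],[-0.15,8.9,14,0,0,0.336,0.8],[-0.15,8.9,19,0,0,0.336,0.8],[-0.15,8.9,22,0,0,0.336,0.8],[-0.15,8.9,24,0,0,0.336,0.8],[-0.15,8.9,25,0,0,0.336,0.8],[-0.15,8.9,25.6,0,0,0.336,0.8],[-0.15,8.9,25.6,0,0,0.336,0.8]]]}' 30; python3 -c "
from h import *
go((433.5,-325.8,5,-19.3))"
```

```text
time: 2.7
tool_pos: [433.9, -325.7, 5.8]
tcp_rot: [180.0, -0.0, -19.3]
ft_force: [-0.1, 0.6, 0.2]
finger_gap: 67.8
grip_force: 0.0
t 2.7 at [ 433.9 -325.7    5.8] [180.   -0.  -19.3] gap 67.8 grip 0.0
(433.5, -325.8, 5, -19.3) [-0.03, 0.03, 0.08] [0.0, -0.001, 0.0]
```

```bash
python3 -m handwheel '{"series": [[[0,0,0,0,0,0,0.2],[0,0,0,0,0,0,0.2],[0,0,0,0,0,0,0.2],[0,0,0,0,0,0,0.2],[0,0,-1.5,0,0,0,0.2],[0,0,-4,0,0,0,0.2],[0,0,-7,0,0,0,0.2],[0,0,-7,0,0,0,0.2]]]}' 30; python3 -c "
from h import *
go((607.8,-328,60,-9),(607.8,-328,12,-9),(607.8,-328,9,-9))"
```

```text
time: 3.7
tool_pos: [435.6, -326.8, 78.9]
tcp_rot: [179.9, -0.3, -19.3]
ft_force: [0.8, 0.9, -1.9]
finger_gap: 34.4
grip_force: 30.4
t 3.7 at [ 435.6 -326.8   78.9] [179.9  -0.3 -19.3] gap 34.4 grip 30.4
(607.8, -328, 60, -9) [16.29, -5.57, 1.97] [0.003, -0.005, -0.179]
(607.8, -328, 12, -9) [16.26, -5.58, 6.77] [0.003, -0.005, -0.179]
(607.8, -328, 9, -9) [16.26, -5.58, 7.07] [0.003, -0.005, -0.179]
```

```bash
python3 -m handwheel '{"series": [[[5,-1.5,0,0,0,-0.06,0.2],[11,-3.5,0,0,0,-0.12,0.2],[16.2,-5.6,1,0,0,-0.179,0.2],[16.2,-5.6,3,0,0,-0.179,0.2],[16.2,-5.6,5,0,0,-0.179,0.2],[16.2,-5.6,5,0,0,-0.179,0.2],[16.2,-5.6,5,0,0,-0.179,0.2]]]}' 30; python3 -c "
from h import *
look('w2')
go((607.8,-328,10,-9),(607.8,-328,9,-9))"
```

```text
time: 4.58
tool_pos: [604.4, -326.2, 25.8]
tcp_rot: [180.0, -0.0, -9.1]
ft_force: [0.2, -0.4, -0.2]
finger_gap: 34.3
grip_force: 30.3
t 4.6 at [ 605.1 -326.5   26.6] [ 1.8e+02 -1.0e-01 -9.1e+00] gap 33.9 grip 30.3
(607.8, -328, 10, -9) [0.29, 0.11, 1.66] [0.001, -0.001, -0.001]
(607.8, -328, 9, -9) [0.29, 0.11, 1.76] [0.001, -0.001, -0.001]
```

View pics/w2.png

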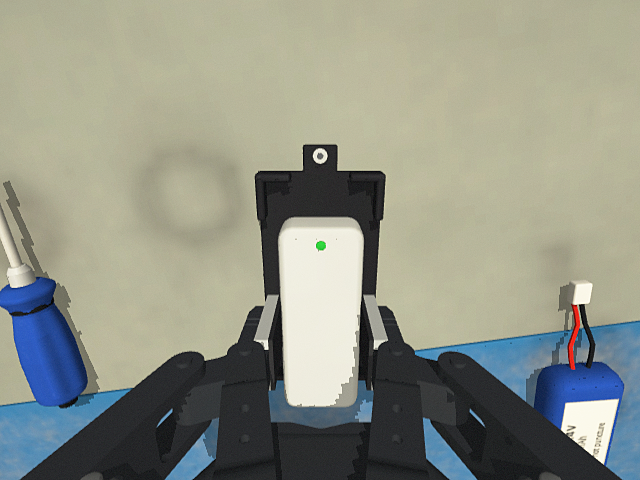

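The hub is held over the short tray and lines up with it. The far ear is at (320,156) and the hub's far end at (321,218). The driver handle end is visible at (70,404) and its neck near (20,285).

Run:
```python
from h import *
s=pickle.load(open("pics/w2.pkl","rb"))
for n,p,z in[("stA",(320,156),3),("hubfar",(321,220),39),("hubnear",(321,405),39),("drvend",(69,403),12),("collar",(27,292),12)]: print(n,pl(s,p,z)[:2].round(1))
```

```text
stA [ 670.9 -337.9]
hubfar [ 650.2 -335. ]
hubnear [ 560.5 -320.7]
drvend [ 558.7 -175.1]
collar [ 629.1 -181.8]
```

```bash
python3 -m handwheel '{"series": [[[0.3,0.1,1.0,0,0,0,0.2],[0.3,0.1,1.5,0,0,0,0.2],[0.3,0.1,1.75,0,0,0,0.2],[0.3,0.1,1.75,0,0,0,0.2],[0.3,0.1,1.75,0,0,0,0.2]]]}' 30; python3 -m handwheel '{"series": [[[0,0,0,0,0,0,0.7],[0,0,0,0,0,0,0.7],[0,0,0,0,0,0,0.7],[0,0,-1,0,0,0,0.7],[0,0,-4,0,0,0,0.7],[0,0,-9,0,0,0,0.7],[0,0,-9,0,0,0,0.7]]]}' ; python3 -c "
from h import *
look('w3')
go((600,-179,80,-5.4),(600,-179,5,-5.4))"
```

```text
time: 5.25
tool_pos: [608.1, -327.4, 9.4]
tcp_rot: [180.0, -0.0, -9.0]
ft_force: [-6.4, 2.9, 11.5]
finger_gap: 34.1
grip_force: 31.8
time: 6.12
tool_pos: [611.5, -329.4, 105.2]
tcp_rot: [179.8, -0.6, -9.0]
ft_force: [0.5, -0.0, -0.0]
finger_gap: 59.4
grip_force: 0.0
t 6.2 at [ 610.1 -328.5  102.1] [179.8  -0.4  -9. ] gap 60.0 grip 0.0
(600, -179, 80, -5.4) [-3.35, -14.61, 2.15] [0.003, -0.006, -0.063]
(600, -179, 5, -5.4) [-3.4, -14.63, 9.65] [0.003, -0.006, -0.063]
```

```bash
python3 - <<'E'
from h import *
import cv2
s=pickle.load(open("pics/w3.pkl","rb"))
im=s["img"].astype(int); m=((im.min(2)>195)).astype(np.uint8); m[:,:220]=0;m[:,440:]=0
c=max(cv2.findContours(m,0,2)[0],key=cv2.contourArea); b=cv2.boxPoints(cv2.minAreaRect(c)); print(b.round().tolist())
q=np.array([pl(s,p,22)[:2] for p in b]); print(q.round(1).tolist(),q.mean(0).round(1))
E
python3 -m handwheel '{"series": [[[-1,-5,0,0,0,0,0.7],[-2,-10,1,0,0,-0.06,0.7],[-3.4,-14.6,3,0,0,-0.063,0.7],[-3.4,-14.6,5,0,0,-0.063,0.7],[-3.4,-14.6,5,0,0,-0.063,0.7],[-3.4,-14.6,7.5,0,0,-0.063,0.7],[-3.4,-14.6,9,0,0,-0.063,0.7],[-3.4,-14.6,9.6,0,0,-0.063,0.7],[-3.4,-14.6,9.6,0,0,-0.063,0.7],[-3.4,-14.6,9.6,0,0,-0.063,0.7]]]}'; python3 -c "
from h import *
go((600,-179,5,-5.4))"
```

```text
[[293.0, 192.0], [343.0, 192.0], [343.0, 310.0], [293.0, 310.0]]
[[653.1, -319.4], [647.9, -352.0], [560.7, -340.0], [566.6, -303.5]] [ 607.1 -328.7]
time: 7.42
tool_pos: [597.9, -178.0, 2.7]
tcp_rot: [180.0, -0.1, -5.4]
ft_force: [0.3, -0.8, 0.3]
finger_gap: 59.7
grip_force: 0.0
t 7.4 at [ 597.9 -178.     2.7] [ 1.8e+02 -1.0e-01 -5.4e+00] gap 59.7 grip 0.0
(600, -179, 5, -5.4) [0.21, 0.08, -0.23] [0.0, -0.001, -0.0]
```

```bash
python3 -m handwheel '{"series": [[[0.2,0.1,-0.3,0,0,0,0.7],[0.2,0.1,-0.3,0,0,0,0.15],[0.2,0.1,-0.3,0,0,0,0.15],[0.2,0.1,-0.3,0,0,0,0.15],[0.2,0.1,-0.3,0,0,0,0.15],[0.2,0.1,-0.3,0,0,0,0.15],[0.2,0.1,-2,0,0,0,0.15],[0.2,0.1,-4,0,0,0,0.15],[0.2,0.1,-6,0,0,0,0.15],[0.2,0.1,-6,0,0,0,0.15]]]}' 40; python3 -c "
from h import *
look('w4')
go()"
```

```text
time: 8.68
tool_pos: [601.3, -179.6, 65.4]
tcp_rot: [179.9, -0.3, -5.4]
ft_force: [-0.4, 0.7, -1.5]
finger_gap: 23.5
grip_force: 39.6
t 8.7 at [ 600.3 -179.3   63.6] [180.   -0.2  -5.4] gap 23.2 grip 39.6
```

View pics/w4.png

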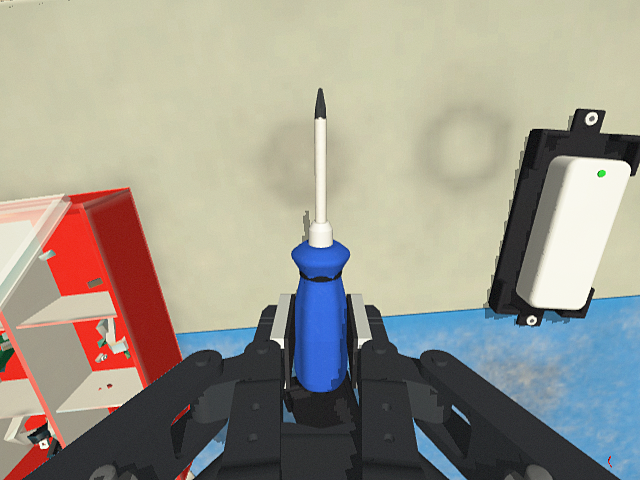

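The driver is held straight along tool x with its tip at (320,90) and handle end at (320,390). The hub lies inside the short tray's corners.

Run:
```python
from h import *
s=pickle.load(open("pics/w4.pkl","rb"))
t=pl(s,(320,90),70);e=pl(s,(320,390),70); print(t,e,np.linalg.norm(t-e), (t+e)/2)
d=27;a=np.deg2rad(9.9); x,y=435.2-d*np.cos(a),-181-d*np.sin(a)
go((x,y,60,9.9),(x,y,8.7,9.9))
```

```text
[ 694.5013828  -189.54660868   70.        ] [ 558.35289002 -176.5698226    70.        ] 136.76552585676896 [ 626.42713641 -183.05821564   70.        ]
t 8.7 at [ 600.3 -179.3   63.6] [180.   -0.2  -5.4] gap 23.2 grip 39.6
(np.float64(408.6020481938211), np.float64(-185.64208570754406), 60, 9.9) [-19.02, 2.44, 0.31] [0.001, -0.003, -0.267]
(np.float64(408.6020481938211), np.float64(-185.64208570754406), 8.7, 9.9) [-19.04, 2.43, 5.44] [0.001, -0.003, -0.267]
```

```bash
python3 -m handwheel '{"series": [[[-6,0.8,0,0,0,-0.1,0.15],[-12,1.6,0,0,0,-0.2,0.15],[-18,2.4,0,0,0,-0.267,0.15],[-19,2.4,0.5,0,0,-0.267,0.15],[-19,2.4,2,0,0,-0.267,0.15],[-19,2.4,3.5,0,0,-0.267,0.15],[-19,2.4,4.5,0,0,-0.267,0.15],[-19,2.4,4.5,0,0,-0.267,0.15],[-19,2.4,4.5,0,0,-0.267,0.15]]]}' 40; python3 -c "
from h import *
go((408.6,-185.6,9,9.9))"
```

```text
time: 9.85
tool_pos: [408.2, -184.8, 16.8]
tcp_rot: [-180.0, 0.0, 9.9]
ft_force: [-0.3, -0.6, 0.2]
finger_gap: 23.2
grip_force: 39.5
t 9.8 at [ 408.2 -184.8   16.8] [-180.     0.     9.9] gap 23.2 grip 39.5
(408.6, -185.6, 9, 9.9) [0.03, 0.08, 0.78] [-0.0, 0.0, 0.0]
```

```bash
python3 -m handwheel '{"series": [[[0,0.1,0.4,0,0,0,0.15],[0,0.1,0.8,0,0,0,0.15],[0,0.1,0.8,0,0,0,0.15],[0,0.1,0.8,0,0,0,0.6],[0,0.1,0.8,0,0,0,0.6],[0,0.1,0.8,0,0,0,0.6],[0,0.1,-0.5,0,0,0,0.6],[0,0.1,-4,0,0,0,0.6],[0,0,-10,0,0,0,0.6],[0,0,-16,0,0,0,0.6],[0,0,-22,0,0,0,0.6]]]}' 40; python3 -c "
from h import *
go((400,0,260,0))"
```

```text
time: 11.22
tool_pos: [407.4, -184.6, 239.8]
tcp_rot: [180.0, -0.1, 9.9]
ft_force: [2.1, -0.3, 0.4]
finger_gap: 51.4
grip_force: 0.0
t 11.2 at [ 407.4 -184.6  239.8] [ 1.8e+02 -1.0e-01  9.9e+00] gap 51.4 grip 0.0
(400, 0, 260, 0) [2.44, -18.31, -2.03] [0.001, -0.001, 0.173]
```

```bash
python3 -m handwheel '{"series": [[[0.8,-6,-2,0,0,0.06,0.6],[1.6,-12,-2,0,0,0.12,0.6],[2.4,-18.3,-2,0,0,0.173,0.6],[2.4,-18.3,-2,0,0,0.173,0.6],[2.4,-18.3,-2,0,0,0.173,0.6],[2.4,-18.3,-2,0,0,0.173,0.6]]]}'; python3 -c "
from h import *
look('w5')
go()"
```

```text
time: 11.98
tool_pos: [400.0, -1.6, 257.0]
tcp_rot: [180.0, -0.0, -0.1]
ft_force: [0.4, -0.1, -0.1]
finger_gap: 51.4
grip_force: 0.0
t 12.0 at [399.9  -1.8 256.9] [ 1.8e+02  0.0e+00 -1.0e-01] gap 51.5 grip 0.0
```

View pics/w5.png

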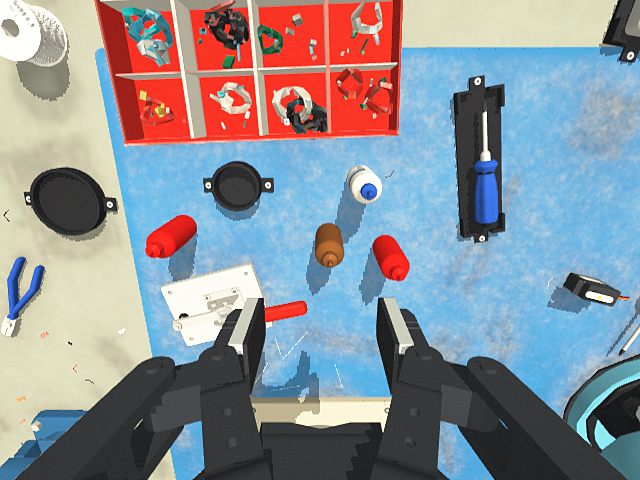

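The driver lies inside the long tray. The bottle's cap is at (368,191), the small holder's ears at (209,185) and (267,185), the large holder's ears at (30,201) and (110,203), and the spool at top left.

Run:
```python
from h import *
s=pickle.load(open("pics/w5.pkl","rb"))
for n,p,z in[("cap",(369,191.5),95),("smA",(267,185),3),("smB",(208.5,185),3),("lgA",(110.5,203.5),3),("lgB",(29.5,201),3),("drvend",(486,226),15),("drvtip",(485,112),15),("ltA",(477,81),3),("ltB",(481,237),3),("red2base",(188,221),10),("brownbase",(329,233),10)]: print(n,pl(s,p,z)[:2].round(1))
# bottle axis: least-squares ray intersection of cap top from scene, side, wrist
A=np.zeros((3,3));b=np.zeros(3)
for q,p in[(S["scene"],(330.2,270.5)),(S["side"],(283,214.5)),(s,(369,191.5))]:
    d=q["R"].T@np.linalg.inv(q["mtx"])@[*p,1];d/=np.linalg.norm(d);c=-q["R"].T@q["t"];M=np.eye(3)-np.outer(d,d);A+=M;b+=M@c
print(np.linalg.solve(A,b))
for z in(0,95):
  for n,q in(("scene",S["scene"]),("side",S["side"]),("w5",s)): print(z,n,px(q,(421,-47,z)).round(1))
```

```text
cap [423.2 -46.2]
smA [413.   58.1]
smB [413.2 125.2]
lgA [391.8 241.7]
lgB [395.1 335.3]
drvend [ 366.9 -194.8]
drvtip [ 490.8 -174.8]
ltA [ 521.5 -167.1]
ltB [ 349.4 -196.9]
red2base [372.4 151.3]
brownbase [357.3 -13.2]
[421.79540822 -45.87293329  90.01391562]
0 scene [329.2 294.3]
0 side [283.3 248.3]
0 w5 [358.6 177.4]
95 scene [329.8 267.9]
95 side [281.4 213.7]
95 w5 [369.8 194. ]
```

```bash
python3 -m handwheel '{"series": [[[2.2,4.4,0,0,0,0,0.85],[2.2,4.4,4,0,0,0,0.85],[2.2,4.4,8,0,0,0,0.85],[2.2,4.4,11,0,0,0,0.85],[2.2,4.4,13,0,0,0,0.85],[2.2,4.4,13,0,0,0,0.85],[2.2,4.4,13,0,0,0,0.85]]]}' 30; python3 -c "
from h import *
go((422,-46,32,0))"
```

```text
time: 12.9
tool_pos: [422.4, -45.3, 127.7]
tcp_rot: [180.0, -0.0, -0.1]
ft_force: [-0.6, 0.8, 0.1]
finger_gap: 72.4
grip_force: 0.0
t 12.9 at [422.4 -45.3 127.7] [ 1.8e+02 -0.0e+00 -1.0e-01] gap 72.4 grip 0.0
(422, -46, 32, 0) [-0.04, 0.07, 9.57] [0.0, -0.001, -0.002]
```

```bash
python3 -m handwheel '{"series": [[[0,0.1,3,0,0,0,0.85],[0,0.1,6,0,0,0,0.85],[0,0.1,8.5,0,0,0,0.85],[0,0.1,9.5,0,0,0,0.85],[0,0.1,9.5,0,0,0,0.85],[0,0.1,9.5,0,0,0,0.15],[0,0.1,9.5,0,0,0,0.15],[0,0.1,9.5,0,0,0,0.15],[0,0.1,9.5,0,0,0,0.15],[0,0.1,9.5,0,0,0,0.15],[0,0.1,9.5,0,0,0,0.15],[0,0.1,9.5,0,0,0,0.15]]]}' 30; python3 -c "
from h import *
go((422,-46,100,0),(413,91.5,100,0),(413,91.5,37,0))"
```

```text
time: 14.4
tool_pos: [422.8, -45.7, 32.8]
tcp_rot: [180.0, -0.1, -0.0]
ft_force: [-1.6, -1.2, 6.7]
finger_gap: 28.8
grip_force: 29.5
t 14.4 at [422.8 -45.7  32.8] [ 1.8e+02 -1.0e-01 -0.0e+00] gap 28.8 grip 29.5
(422, -46, 100, 0) [-0.07, 0.04, -6.72] [0.0, -0.002, -0.0]
(413, 91.5, 100, 0) [-0.97, -13.71, -6.73] [0.0, -0.002, -0.0]
(413, 91.5, 37, 0) [-0.98, -13.72, -0.43] [0.0, -0.002, -0.0]
```

```bash
python3 -m handwheel '{"series": [[[0,0,-3,0,0,0,0.15],[0,0,-7,0,0,0,0.15],[-0.5,-4,-7,0,0,0,0.15],[-1,-9,-7,0,0,0,0.15],[-1,-13.7,-7,0,0,0,0.15],[-1,-13.7,-7,0,0,0,0.15],[-1,-13.7,-5,0,0,0,0.15],[-1,-13.7,-3,0,0,0,0.15],[-1,-13.7,-3,0,0,0,0.15],[-1,-13.7,-3,0,0,0,0.15]]]}' 30; python3 -c "
from h import *
s=look('w6','side'); import cv2
q=look('w6b','scene')
a=cv2.resize(s['img'][150:290,210:350,::-1],None,fx=4,fy=4)[:560];cv2.imwrite('pics/c6.png',a[:,:400]) 
b=cv2.resize(q['img'][230:370,250:350,::-1],None,fx=4,fy=4)
cv2.imwrite('pics/c6.png',np.hstack([a[:,100:500],b[:,:400]]))
go((413,91.5,36,0))"
```

```text
time: 15.65
tool_pos: [412.3, 91.2, 62.5]
tcp_rot: [180.0, -0.0, -0.0]
ft_force: [0.2, 0.2, -0.3]
finger_gap: 29.3
grip_force: 30.0
t 15.8 at [412.8  91.4  62.9] [-1.8e+02 -1.0e-01 -0.0e+00] gap 28.7 grip 30.0
(413, 91.5, 36, 0) [0.02, -0.01, 2.69] [-0.0, -0.002, -0.001]
```

View pics/c6.png

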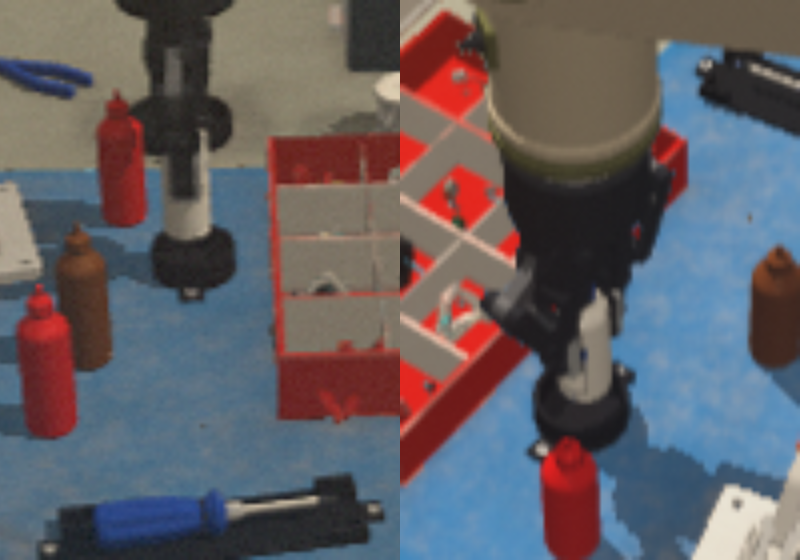

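The bottle is upright and centred above the small holder, and the driver is down in its tray. I'll lower and release the bottle.

```bash
python3 -m handwheel '{"series": [[[0,0,1.2,0,0,0,0.15],[0,0,2.3,0,0,0,0.15],[0,0,2.7,0,0,0,0.15],[0,0,2.7,0,0,0,0.15],[0,0,2.7,0,0,0,0.15],[0,0,2.7,0,0,0,0.5],[0,0,2.7,0,0,0,0.5],[0,0,2.7,0,0,0,0.6],[0,0,2.7,0,0,0,0.6]]]}' 30; python3 -m handwheel '{"series": [[[0,0,-3,0,0,0,0.6],[0,0,-7,0,0,0,0.6],[0,0,-12,0,0,0,0.6],[0,0,-18,0,0,0,0.6],[0,0,-24,0,0,0,1],[0,0,-27,0,0,0,1],[0,0,-27,0,0,0,1]]]}'; python3 -c "
from h import *
go((400,270,300,0))"
```

```text
time: 16.88
tool_pos: [411.8, 91.6, 34.6]
tcp_rot: [180.0, 0.0, -0.0]
ft_force: [0.2, 0.0, -0.5]
finger_gap: 51.0
grip_force: 0.0
time: 17.75
tool_pos: [413.3, 91.7, 308.0]
tcp_rot: [-180.0, -0.3, -0.0]
ft_force: [0.1, 0.1, -0.2]
finger_gap: 85.6
grip_force: 0.0
t 17.8 at [413.3  91.7 308. ] [-180.    -0.3   -0. ] gap 85.6 grip 0.0
(400, 270, 300, 0) [-1.34, -17.83, 0.8] [-0.001, -0.006, -0.0]
```

```bash
python3 -m handwheel '{"series": [[[0,-6,0,0,0,0,1],[0,-12,0,0,0,0,1],[3,-17.3,0,0,0,0,1],[8,-17.3,0,0,0,0,1],[12.7,-17.3,4,0,0,0,1],[12.7,-17.3,4,0,0,0,1],[12.7,-17.3,4,0,0,0,1],[12.7,-17.3,4,0,0,0,1]]]}'; python3 -c "
from h import *
look('w7')
go((563,277,120,0))"
```

```text
time: 18.75
tool_pos: [538.8, 264.9, 266.8]
tcp_rot: [-179.9, -0.1, 0.0]
ft_force: [0.2, -0.5, 0.1]
finger_gap: 85.2
grip_force: 0.0
t 18.8 at [538.9 264.9 267.1] [-179.9   -0.2    0. ] gap 85.0 grip 0.0
(563, 277, 120, 0) [2.37, -1.18, 14.72] [-0.001, -0.003, 0.0]
```

View pics/w7.png

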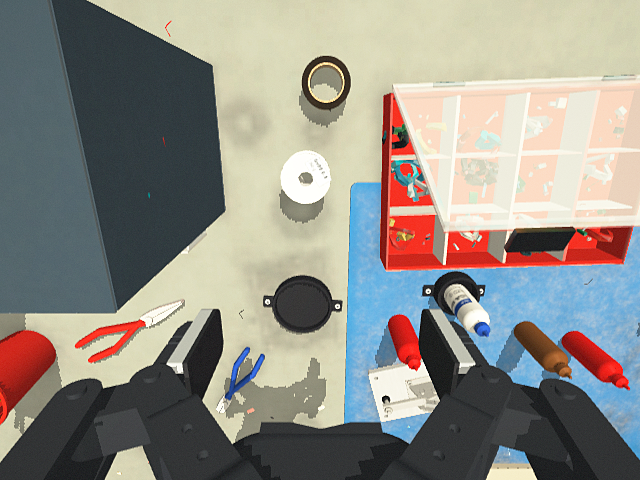

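The spool's top is centred at (305,178), the tape at (326,83) and the large holder's ears at (267,301) and (337,306). The bottle stands in the small holder.

Run:
```python
from h import *
import cv2
s=pickle.load(open("pics/w7.pkl","rb"))
im=s["img"].astype(int); m=((im.min(2)>215)).astype(np.uint8); m[:130]=0;m[230:]=0;m[:,:260]=0;m[:,345:]=0
m=cv2.morphologyEx(m,cv2.MORPH_CLOSE,np.ones((15,15)))
c=max(cv2.findContours(m,0,2)[0],key=cv2.contourArea); e=cv2.minEnclosingCircle(c); print(e)
for n,p,z in[("spool",e[0],38),("spoolL",(e[0][0]-e[1],e[0][1]),38),("tape",(326,82),19),("lgA",(337,306),3),("lgB",(267,301),3),("cab",(224,210),240),("capTip",(484,329),98),("smA",(481,291),3),("smB",(429,292),3),("lidcorner",(437,229),150)]: print(n,pl(s,p,z)[:2].round(1))
go((563,277,60,0),(563,277,17,0))
```

```text
((305.0, 176.5), 26.80028533935547)
spool [565.8 280.2]
spoolL [565.8 308.8]
tape [659.8 258. ]
lgA [389.8 241.9]
lgB [397.3 334.3]
cab [579.2 312.3]
capTip [416.8  93.5]
smA [411.9  54.3]
smB [410.5 122. ]
lidcorner [541.6 172.5]
t 18.8 at [538.9 264.9 267.1] [-179.9   -0.2    0. ] gap 85.0 grip 0.0
(563, 277, 60, 0) [2.35, -1.18, 20.72] [-0.001, -0.003, 0.0]
(563, 277, 17, 0) [2.33, -1.17, 25.02] [-0.001, -0.003, 0.0]
```

```bash
python3 -m handwheel '{"series": [[[2.6,-1.4,5,0,0,0,1],[2.6,-1.4,10,0,0,0,1],[2.6,-1.4,15,0,0,0,1],[2.6,-1.4,18,0,0,0,1],[2.6,-1.4,18,0,0,0,1],[2.6,-1.4,18,0,0,0,1]]]}' 60; python3 -c "
from h import *
go((564.5,279,17,0))"
```

```text
time: 19.55
tool_pos: [566.3, 279.3, 87.8]
tcp_rot: [-179.9, -0.2, 0.0]
ft_force: [0.3, -0.5, 1.1]
finger_gap: 85.4
grip_force: 0.0
t 19.6 at [566.3 279.3  87.8] [-179.9   -0.2    0. ] gap 85.4 grip 0.0
(564.5, 279, 17, 0) [-0.2, 0.04, 7.08] [-0.002, -0.004, 0.0]
```

```bash
python3 -m handwheel '{"series": [[[-0.1,0,3,0,0,0,1],[-0.1,0,5.5,0,0,0,1],[-0.1,0,7,0,0,0,1],[-0.1,0,7,0,0,0,1],[-0.1,0,7,0,0,0,0.45],[-0.1,0,7,0,0,0,0.45],[-0.1,0,7,0,0,0,0.45],[-0.1,0,7,0,0,0,0.45],[-0.1,0,7,0,0,0,0.45],[-0.1,0,7,0,0,0,0.45]]]}' 60; python3 -c "
from h import *
go((564.5,279,70,0),(394,288.4,70,0),(394,288.4,35,0))"
```

```text
time: 20.8
tool_pos: [565.6, 279.5, 17.2]
tcp_rot: [-179.9, -0.2, -0.0]
ft_force: [-0.2, 1.1, 6.8]
finger_gap: 51.3
grip_force: 63.7
t 20.8 at [565.6 279.5  17.2] [-179.9   -0.2   -0. ] gap 51.3 grip 63.7
(564.5, 279, 70, 0) [-0.09, 0.04, -5.28] [-0.002, -0.004, -0.0]
(394, 288.4, 70, 0) [-17.14, -0.9, -5.34] [-0.002, -0.004, -0.0]
(394, 288.4, 35, 0) [-17.16, -0.89, -1.84] [-0.002, -0.004, -0.0]
```

```bash
python3 -m handwheel '{"series": [[[0,0,-2,0,0,0,0.45],[0,0,-5,0,0,0,0.45],[-5,-0.3,-5.4,0,0,0,0.45],[-10,-0.6,-5.4,0,0,0,0.45],[-14.5,-0.8,-5.4,0,0,0,0.45],[-17.2,-0.9,-5.4,0,0,0,0.45],[-17.2,-0.9,-4,0,0,0,0.45],[-17.2,-0.9,-2.5,0,0,0,0.45],[-17.2,-0.9,-2.5,0,0,0,0.45],[-17.2,-0.9,-2.5,0,0,0,0.45]]]}' 60; python3 -c "
from h import *
look('w8');go((394,288.4,20,0))"
```

```text
time: 22.05
tool_pos: [392.4, 287.3, 39.7]
tcp_rot: [180.0, 0.0, -0.1]
ft_force: [0.7, -0.5, -2.7]
finger_gap: 51.3
grip_force: 63.8
t 22.1 at [392.7 287.6  40. ] [-180.   -0.   -0.] gap 51.1 grip 63.8
(394, 288.4, 20, 0) [0.13, -0.08, 2.0] [-0.0, -0.0, -0.001]
```

```bash
python3 -m handwheel '{"series": [[[0.1,-0.1,0.8,0,0,0,0.45],[0.1,-0.1,1.6,0,0,0,0.45],[0.1,-0.1,1.9,0,0,0,0.45],[0.1,-0.1,2,0,0,0,0.45],[0.1,-0.1,2,0,0,0,0.45],[0.1,-0.1,2,0,0,0,1],[0.1,-0.1,2,0,0,0,1],[0.1,-0.1,2,0,0,0,1]]]}' 60; python3 -m handwheel '{"series": [[[0,0,-1,0,0,0,1],[0,0,-4,0,0,0,1],[0,0,-9,0,0,0,1],[0,0,-15,0,0,0,1],[0,0,-21,0,0,0,1],[-3,5,-26,0,0,0,1],[-6,11,-28,0,0,0,1],[-7,15,-28,0,0,0,1],[-7,15,-28,0,0,0,1],[-7,15,-28,0,0,0,1]]]}'; python3 -c "
from h import *
look('w9');look('s9','scene');go()"
```

```text
time: 23.1
tool_pos: [392.8, 288.5, 19.5]
tcp_rot: [180.0, 0.0, -0.0]
ft_force: [0.0, 0.6, -0.0]
finger_gap: 85.3
grip_force: 0.0
time: 24.35
tool_pos: [323.1, 138.7, 300.3]
tcp_rot: [-180.0, -0.1, -0.1]
ft_force: [0.4, 0.3, 0.0]
finger_gap: 85.9
grip_force: 0.0
t 24.4 at [322.9 139.3 299.5] [-180.    0.    0.] gap 85.8 grip 0.0
```

View pics/w9.png

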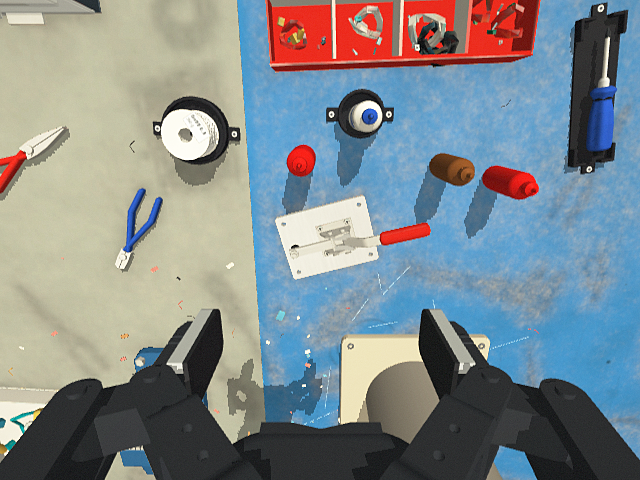

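All four parts are seated: the spool's top is at (189,135), the bottle cap at (370,116) and the driver at (601,95). Now a numeric check before handing in.

Run:
```python
from h import *
s=pickle.load(open("pics/w9.pkl","rb"))
f=lambda p,z:pl(s,p,z)[:2]
print("spool-hold",f((188,134.5),41)-(f((157,129),3)+f((235,134),3))/2)
print("bottle-hold",f((370,116),98)-(f((333,115),3)+f((388,115),3))/2)
e,t=f((599,150),15),f((606,38),15);print("driver",np.linalg.norm(e-t),(e+t)/2-(f((602,9),3)+f((589,168.5),3))/2)
```

```text
spool-hold [-2.12654324 -3.63254593]
bottle-hold [-2.30535734  1.41402229]
driver 120.54894243579292 [-3.43152737 -0.21388844]
```

```bash
python3 -c "
from bench import r
print(r.hand_in())"
```

```text
the job is handed in; nothing more can be done
None
```

The bottle, spool, hub and screwdriver are each in their matching holder and released. My image checks put all four well inside the limits, the tape and battery pack were not touched, and the job was handed in at about 24 s; the interface gave no verdict.

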